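Throw the sieve shaker's toggle switch

TASK

The sieves are clamped in the shaker, so switch it on: of the three toggle switches on the grey console, flip the one with the long ball-ended lever over its centre, away from the robot, until it clicks over to the far side and stays there. Leave the paddle switch and the tapered bare-steel switch as they are, and let go.

Things in the scene. Friction and masses are not known exactly. Their poses are not given: they have to be found in the camera images.
- shaker_box: Fixed grey box, 70 x 50 x 25 mm high, of the ball-ended switch. Origin: centre of its underside, 40 mm above the table on a fixed console (140 x 350 x 40 mm). +x: throw direction, roughly away from the robot; z up. Hinge along y, 22 mm above the origin. Lever: 10 mm steel stem, 28 mm ivory ball, its centre 80 mm from the hinge; when off, the ball centre is at x -45, z +88 mm in this frame.
- shaker_toggle (a joint): Ball-ended lever's angle, rad: 0 = off (leans 0.6 rad to the box's -x, towards the robot), 0.6 = upright, 1.2 = on (leans to +x). Sprung away from upright: about 5 N at the ball holds it at either stop, falling to nothing upright; pushed 0.1 rad past upright it snaps over by itself.
- lamp_toggle (a joint): Angle, rad, of the lever with a flat ivory paddle, 26 mm wide, 60 mm from hinge to tip; same box, action and directions as the shaker's. Off (0), must stay off. The three boxes stand in a row along the console (along the shaker box's y), 110 mm centre to centre, in any order.
- fan_toggle (a joint): Angle, rad, of the tapered bare-steel lever, 60 mm from hinge to tip, 8 to 14 mm thick; same box, action and directions. On (1.2), must stay on. Other clutter: a low brush (under 40 mm high) on the table just on the robot's side of the console, and a jar and a sieve (80 mm high at most) beyond it.

How it is judged:
By the outcome, as a careful person would: the job done as asked, in the order asked, and still so for the second after the job is handed in, with the robot touching nothing.
It also fails if it takes over 29 s, if anything falls off the work surface, if the arm or the gripper's body presses on something with over 40 N, if the wrist force passes 120 N, or if a joint passes its speed limit or range.

ROBOT

A 7-joint arm with a two-finger parallel gripper is mounted at the origin on the work surface. World frame = base frame: x ahead of the robot, y to its left, z up, the work surface at z = 0. Lengths are in m, angles in rad, forces in N, time in s.
With the tool pointing down it reaches from about 0.4 to 0.85 m from the base axis. Payload 6.9 kg.
Tool frame: the origin (TCP) lies at the very end of the fingers, on their centre line; the grasp point (between the pads) lies 19 mm behind it; z points along the fingers, y is the direction in which the jaws open and shut (so a half turn about z gives the same grasp; the last joint's range is limited). The gripper opens to 85 mm and grips with 20 to 120 N. Pads are 22 mm wide; open, the fingers measure 114 mm over their backs; the gripper's body (76 mm by 85 mm) begins 54 mm behind the grasp point. The pads swing forward as they close: fully open they stand 13 mm farther back than shut.
Start: joints at [-1.208, 0.507, -0.238, 1.5, 0.126, 1.149, -0.155], TCP at [0.159, 0.604, 0.231] pointing down, gripper open.
Joint ranges: [-3.08, 3.08], [-0.24, 2.05], [-1.43, 1.35], [0, 2.5], [-1.52, 4.66], [0.17, 1.96], [-2.89, 2.89]. Speed limits (rad/s): [2.39, 2.39, 3.14, 3.14, 3.14, 3.14, 3.14].

INTERFACE

Orientations are given as a rotation vector (axis times angle).
In Python, from rig import * gives the robot as it stands. The module is installed in compiled form; this text tells all that it offers.
- The arm moves only by the tool servo_tool, never from a script. Its argument "targets" is a list of rows, each a list of 7 numbers: the finger opening in m, from 0 to 0.0854, then the shift along the world's x, y, z in m, then the turn, a rotation vector about the world's x, y, z in degrees. In form: [[hand, tx, ty, tz, rx, ry, rz], ...]. A call has 1 to 20 rows; each row is the pose to reach, as a shift and turn from the pose commanded when the call began; what a row does not reach only later rows make up. A row lasts 1/8 s, in which the tool goes at most 62.5 mm and 10.7 degrees, less where a joint would pass 70% of its speed; a pose out of reach is approached as far as the arm can. A call with a gripper value outside its range is refused whole. The fingers move at their own pace and stop on an object; "grip_force" is the grip in N (left out, the last holds). Time passes only in rows, so rows that repeat a pose let the fingers close. It gives the time, the measured TCP pose, the force and the opening at its end, in the units of the state.
- observe(): the state, without advancing time (a new reading comes with each control period).
- capture(name): name is "side" or "top" or "wrist"; returns a dict with "img" (384x512x3 uint8, red, green, blue), "fov_y" (degrees; the focal length in pixels is half the picture's height over the tangent of half this angle, whatever the lens; pixels are square), "cx", "cy" (the principal point, pixels), "origin" and "attitude" of the camera in the world. Camera axes: x right, y down, z forward; pixel columns grow to the right and rows downward; lengths in m; the calibration is good to about 2 mm. A picture is of the moment at which its call begins. There is no depth.
- close_job(): hands the job in, once; it reports no verdict.
The state is a dict: "time": time; "joints": joint angles; "dq": joint speeds; "joint_efforts": joint torques, N m; "eef_pos": TCP position; "orientation": TCP orientation; "contact_force": force on the tool from outside, world axes, zero at the start; "moment": the same for the moment, N m; "grip_width": finger opening in m.
Only numpy, scipy, OpenCV 4.12 (cv2) and the standard library are available. Lean on these libraries where they do the work, as an engineer would, in place of code of your own. Each camera call takes 0.05 s, during which the arm holds its last target.

## Working session

There is one attempt and no reset: what is moved stays moved. The work goes in short steps, Python scripts to look and compute and a tool call to move; the robot and the scene stay as the last step left them, time stands still between calls to the robot, and variables do not carry over. Pictures are saved under pics/ and viewed, and the job is handed in when it is done.

Besides the shell and the picture viewer there is one more tool, called after "Request:" by a JSON object that holds its "api" and its "payload", one argument or row to a line. servo_tool: Moves the arm, as the interface text tells. Its arguments: {"type":"object","properties":{"targets":{"type":"array","items":{"type":"array","items":{"type":"number"}}},"grip_force":{"type":"number"}},"required":["targets"]}

```bash
mkdir -p pics; cat > h.py <<'E'
from rig import *
import numpy as np, cv2, pickle
E
python3 - <<'E'
from h import *
s=observe();print({k:np.round(v,3).tolist() for k,v in s.items()})
for n in ["side","top","wrist"]:
    c=capture(n);cv2.imwrite(f"pics/{n}0.png",c["img"][:,:,::-1]);pickle.dump(c,open(n+".pkl","wb"))
    print(n,{k:np.round(v,3).tolist() for k,v in c.items() if k!="img"})
E
```

```text
{'time': 0.0, 'joints': [-1.208, 0.508, -0.238, 1.501, 0.126, 1.149, -0.155], 'dq': [0.001, -0.001, -0.001, -0.001, 0.0, 0.002, 0.001], 'joint_efforts': [-0.001, -62.059, -2.187, -24.966, 0.013, 0.012, -0.0], 'eef_pos': [0.159, 0.604, 0.23], 'orientation': [-0.404, -3.115, 0.003], 'contact_force': [-0.405, 0.175, -0.003], 'moment': [0.004, 0.047, 0.023], 'grip_width': 0.085}
side {'fov_y': 53.741, 'cx': 255.112, 'cy': 192.031, 'origin': [0.203, -0.351, 0.54], 'attitude': [-2.151, 0.854, -0.396]}
top {'fov_y': 54.05, 'cx': 258.692, 'cy': 186.542, 'origin': [0.477, 0.053, 0.749], 'attitude': [-2.17, 2.128, -0.142]}
wrist {'fov_y': 67.229, 'cx': 254.126, 'cy': 194.678, 'origin': [0.077, 0.626, 0.373], 'attitude': [2.269, 1.748, 0.288]}
```

View pics/side0.png

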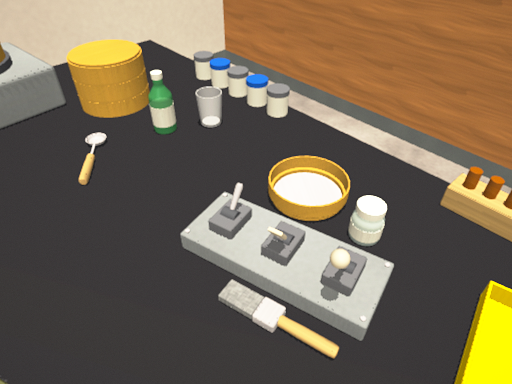

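View pics/top0.png

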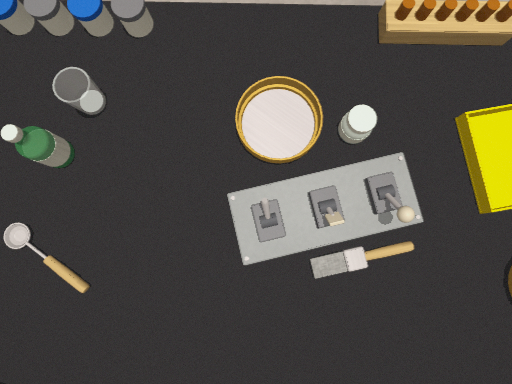

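View pics/wrist0.png

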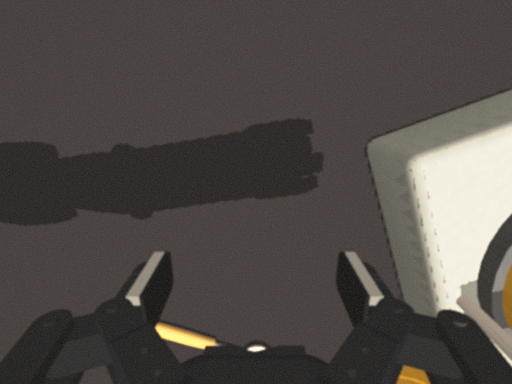

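The side view shows the ball at about (340,259), with the console running diagonally. In the top view the ball is at (406,214), the paddle is in the middle box and the steel lever is in the left box. I'll refine these positions and triangulate.

```bash
cat >> h.py <<'E'
from scipy.spatial.transform import Rotation as R
def ray(c,u,v):
    f=c["img"].shape[0]/2/np.tan(np.radians(c["fov_y"])/2)
    d=R.from_rotvec(c["attitude"]).as_matrix()@np.array([(u-c["cx"])/f,(v-c["cy"])/f,1]);return np.array(c["origin"]),d/np.linalg.norm(d)
def tri(l):
    A=0;b=0
    for o,d in l:
        P=np.eye(3)-np.outer(d,d);A=A+P;b=b+P@o
    x=np.linalg.solve(A,b);return x,[np.linalg.norm((np.eye(3)-np.outer(d,d))@(x-o)) for o,d in l]
def onz(c,u,v,z):
    o,d=ray(c,u,v);return o+d*(z-o[2])/d[2]
E
python3 - <<'E'
from h import *
S=pickle.load(open("side.pkl","rb"));T=pickle.load(open("top.pkl","rb"))
for n,c,(x0,y0,w,h) in [("s",S,(310,230,80,60)),("t",T,(360,165,80,60))]:
    im=c["img"][y0:y0+h,x0:x0+w].astype(int)
    m=(im[:,:,0]>150)&(im[:,:,0]-im[:,:,2]>25)
    k,l,st,ce=cv2.connectedComponentsWithStats(m.astype(np.uint8))
    print(n,[(st[i].tolist(),(ce[i]+[x0,y0]).round(1).tolist()) for i in range(1,k) if st[i][4]>20])
cv2.imwrite("pics/tz.png",cv2.resize(T["img"][140:280,220:440,::-1],None,fx=3.6,fy=3.6,interpolation=2))
E
```

```text
s [([40, 0, 33, 13, 290], [365.4, 235.9]), ([20, 18, 21, 21, 256], [339.2, 258.8])]
t [([38, 41, 17, 17, 211], [406.1, 213.8])]
```

View pics/tz.png

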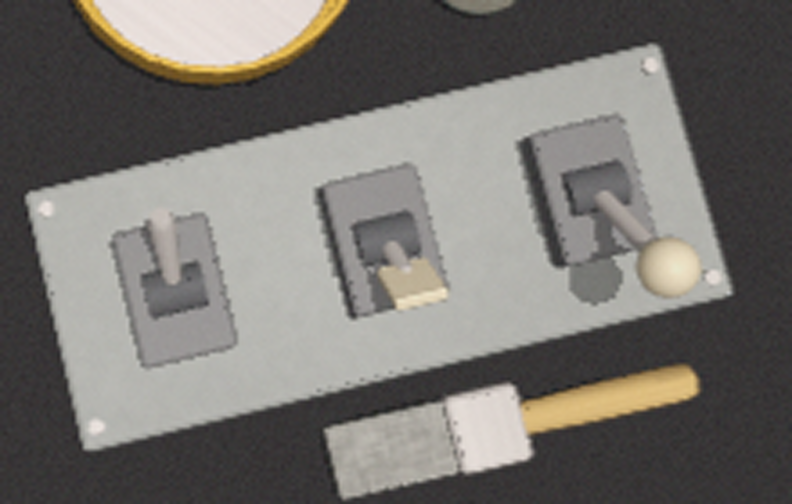

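The zoom shows the console corners, the shaker box on the right (nearest −y), and its ball leaning towards the robot.

```bash
python3 - <<'E'
from h import *
S=pickle.load(open("side.pkl","rb"));T=pickle.load(open("top.pkl","rb"))
b,r=tri([ray(S,339.7,258.8),ray(T,406.3,213.8)]);print("ball",b.round(4),np.round(r,4))
def P(l,z): return np.array([onz(T,220+u/3.6-.4,140+v/3.6-.4,z) for u,v in l])
c=P([(27,195),(660,45),(732,295),(87,450)],.04);print(c.round(3))
print([np.linalg.norm(c[i]-c[(i+1)%4]).round(3) for i in range(4)])
for q in [[(533,137),(620,115),(657,245),(567,265)],[(327,186),(412,164),(450,292),(355,317)],[(112,236),(205,213),(237,346),(145,367)]]:
    d=P(q,.065);print(d.mean(0).round(3),[np.linalg.norm(d[i]-d[(i+1)%4]).round(3) for i in range(4)])
ax=(c[0]-c[3]+c[1]-c[2]);ay=(c[0]-c[1]+c[3]-c[2])
print("yaw",np.degrees(np.arctan2(ax[1],ax[0])),np.degrees(np.arctan2(-ay[0],ay[1])),c.mean(0))
y=np.arctan2(-ay[0],ay[1]);ex=np.array([np.cos(y),np.sin(y),0])
print("box from ball",b-np.array([0,0,.088])+.045*ex)
E
```

```text
ball [ 0.5215 -0.1874  0.1276] [0.0001 0.0001]
[[ 0.559  0.117  0.04 ]
 [ 0.646 -0.219  0.04 ]
 [ 0.514 -0.252  0.04 ]
 [ 0.428  0.082  0.04 ]]
[np.float64(0.347), np.float64(0.137), np.float64(0.345), np.float64(0.136)]
[ 0.564 -0.173  0.065] [np.float64(0.046), np.float64(0.068), np.float64(0.047), np.float64(0.067)]
[ 0.537 -0.068  0.065] [np.float64(0.045), np.float64(0.067), np.float64(0.05), np.float64(0.068)]
[0.51  0.039 0.065] [np.float64(0.049), np.float64(0.069), np.float64(0.047), np.float64(0.068)]
yaw 14.471796561499438 14.484939779092437 [ 0.53682731 -0.06800615  0.04      ]
box from ball [ 0.56502001 -0.17614647  0.03962845]
```

The measurements agree. The ball is at z 0.128 as expected, the console measures 347 x 137 mm, and the box is at about (0.565, −0.175) with yaw 14.5°. I'll close the fingers and travel in an arc around the base to a point behind the ball, high up, turning the tool 29°.

Request:
{"api": "servo_tool", "payload": {
  "targets": [
    [0, 0.026, -0.034, 0.02, 0, 0, 2.5],
    [0, 0.052, -0.068, 0.03, 0, 0, 5],
    [0, 0.078, -0.102, 0.03, 0, 0, 7.5],
    [0, 0.104, -0.136, 0.03, 0, 0, 10],
    [0, 0.13, -0.17, 0.03, 0, 0, 12.5],
    [0, 0.156, -0.204, 0.03, 0, 0, 15],
    [0, 0.182, -0.238, 0.03, 0, 0, 17.5],
    [0, 0.208, -0.272, 0.03, 0, 0, 20],
    [0, 0.234, -0.306, 0.03, 0, 0, 22.5],
    [0, 0.26, -0.34, 0.03, 0, 0, 25],
    [0, 0.286, -0.374, 0.03, 0, 0, 27],
    [0, 0.308, -0.405, 0.03, 0, 0, 29],
    [0, 0.308, -0.455, 0.03, 0, 0, 29],
    [0, 0.308, -0.505, 0.03, 0, 0, 29],
    [0, 0.308, -0.555, 0.03, 0, 0, 29],
    [0, 0.308, -0.605, 0.03, 0, 0, 29],
    [0, 0.308, -0.655, 0.03, 0, 0, 29],
    [0, 0.308, -0.705, 0.03, 0, 0, 29],
    [0, 0.308, -0.755, 0.03, 0, 0, 29],
    [0, 0.308, -0.804, 0.03, 0, 0, 29]
  ],
  "grip_force": 40
}}

```text
time: 2.65
eef_pos: [0.4671, -0.2013, 0.2612]
orientation: [0.389, -3.117, 0.0]
contact_force: [0.2, 1.1, -0.9]
grip_width: -0.0
```

Request:
{"api": "servo_tool", "payload": {
  "targets": [
    [0, 0, 0, -0.035, 0, 0, 0],
    [0, 0, 0, -0.07, 0, 0, 0],
    [0, 0, 0, -0.105, 0, 0, 0],
    [0, 0, 0, -0.141, 0, 0, 0],
    [0, 0, 0, -0.141, 0, 0, 0]
  ]
}}

```text
time: 3.28
eef_pos: [0.4656, -0.1989, 0.1182]
orientation: [0.389, -3.113, -0.004]
contact_force: [-0.0, 0.3, -0.2]
grip_width: 0.0001
```

```bash
python3 - <<'E'
from h import *
a=[capture(n)["img"] for n in ["top","side"]]
cv2.imwrite("pics/p1.png",cv2.resize(np.hstack([a[0][100:300,200:460],a[1][130:330,180:440]])[:,:,::-1],None,fx=1.5,fy=1.5))
s=observe();print(s["time"],s["eef_pos"],s["contact_force"])
E
```

```text
3.375 [ 0.46764503 -0.19977482  0.1209392 ] [ 0.11293609 -0.5672369   0.15477013]
```

View pics/p1.png

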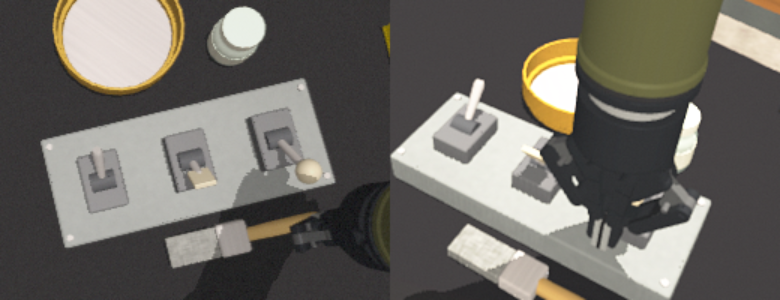

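The top view shows the closed fingertips at about (407,253) full-frame, squarely behind the ball, which is still off, with clearance to the paddle. Next I'll push along the throw direction (0.968, 0.250).

Request:
{"api": "servo_tool", "payload": {
  "targets": [
    [0, 0.015, 0.004, 0, 0, 0, 0],
    [0, 0.024, 0.006, 0, 0, 0, 0],
    [0, 0.031, 0.008, 0, 0, 0, 0],
    [0, 0.038, 0.01, 0, 0, 0, 0],
    [0, 0.045, 0.0116, 0, 0, 0, 0],
    [0, 0.052, 0.0134, 0, 0, 0, 0],
    [0, 0.059, 0.0152, 0, 0, 0, 0],
    [0, 0.066, 0.017, 0, 0, 0, 0],
    [0, 0.073, 0.0189, 0, 0, 0, 0],
    [0, 0.08, 0.0207, 0, 0, 0, 0],
    [0, 0.086, 0.0222, 0, 0, 0, 0],
    [0, 0.092, 0.0238, 0, 0, 0, 0],
    [0, 0.092, 0.0238, 0, 0, 0, 0]
  ]
}}

```text
time: 5.0
eef_pos: [0.5599, -0.1755, 0.1202]
orientation: [-0.39, 3.117, 0.0]
contact_force: [0.0, 0.1, -0.5]
grip_width: 0.0
```

```bash
python3 - <<'E'
from h import *
a=[capture(n)["img"] for n in ["top","side"]]
cv2.imwrite("pics/p2.png",cv2.resize(np.hstack([a[0][100:300,200:460],a[1][130:330,180:440]])[:,:,::-1],None,fx=1.5,fy=1.5))
s=observe();print(s["time"],s["eef_pos"],s["contact_force"])
E
```

```text
5.1 [ 0.55919558 -0.17590392  0.1201774 ] [-0.37936156 -0.56365667 -0.49997255]
```

View pics/p2.png

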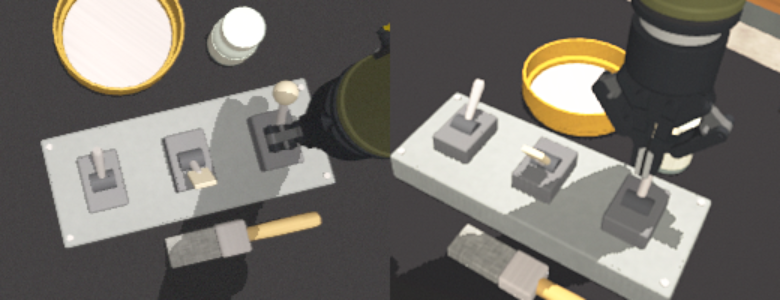

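The ball has snapped over to the far side: it is at crop (285,93), clear of the fingers, and the force is about zero. I'll retreat back the way I came, then go up.

Request:
{"api": "servo_tool", "payload": {
  "targets": [
    [0, -0.03, -0.0075, 0, 0, 0, 0],
    [0, -0.06, -0.015, 0, 0, 0, 0],
    [0, -0.09, -0.023, 0, 0, 0, 0],
    [0, -0.09, -0.023, 0.04, 0, 0, 0],
    [0, -0.09, -0.023, 0.08, 0, 0, 0],
    [0, -0.09, -0.023, 0.12, 0, 0, 0],
    [0, -0.09, -0.023, 0.12, 0, 0, 0],
    [0, -0.09, -0.023, 0.12, 0, 0, 0]
  ]
}}

```text
time: 6.1
eef_pos: [0.4688, -0.1988, 0.2399]
orientation: [0.389, -3.117, -0.0]
contact_force: [-0.8, 0.2, -0.8]
grip_width: -0.0
```

```bash
python3 - <<'E'
from h import *
a=[capture(n)["img"] for n in ["top","side"]]
cv2.imwrite("pics/p3.png",cv2.resize(np.hstack([a[0][100:300,200:460],a[1][130:330,180:440]])[:,:,::-1],None,fx=1.5,fy=1.5))
ex=np.array([.968,.25,0]);b=np.array([.565,-.175,.128])+.045*ex
T=capture("top");f=192/np.tan(np.radians(T["fov_y"]/2))
p=R.from_rotvec(T["attitude"]).as_matrix().T@(b-T["origin"]);print("expected ball px",f*p[0]/p[2]+T["cx"],f*p[1]/p[2]+T["cy"])
im=T["img"][130:185,370:412].astype(int);m=(im[:,:,0]>150)&(im[:,:,0]-im[:,:,2]>25);y,x=np.nonzero(m);print("seen",x.mean()+370,y.mean()+130,len(x))
s=observe();print(s["time"],s["eef_pos"],s["contact_force"])
E
```

```text
expected ball px 390.5058085747341 161.66979994990936
seen 390.565 161.155 200
6.25 [ 0.46870845 -0.19865205  0.2391411 ] [-0.00631243 -0.95414712  0.70583308]
```

View pics/p3.png

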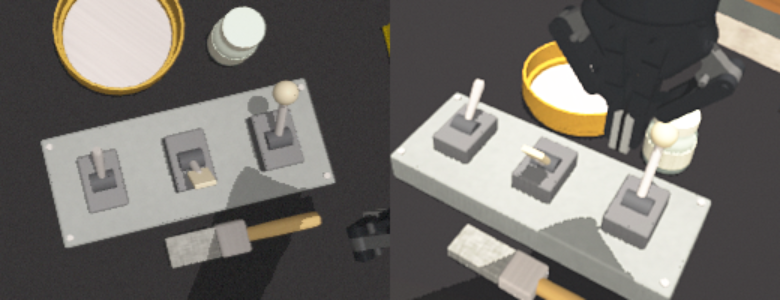

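The ball is at (390.6,161.2), within 0.6 px of where the "on" stop should put it. The paddle and the steel lever haven't moved, and the gripper is clear.

```bash
python3 -c "
from rig import *
close_job()"
```

```text
the job is handed in; nothing more can be done
```

The shaker is switched on. I pushed the ball-ended lever over its centre with the closed fingers from the robot's side. It snapped to the far stop, and I backed off, lifted clear and handed in at about 6.3 s.

- **Ball position:** in the last top view it was at pixel (390.6, 161.2), against (390.5, 161.7) expected for fully on.
- **Other switches:** the paddle switch still shows off and the bare-steel switch still shows on. The brush, jar and sieve look undisturbed.
- **Contact:** the tool force was down to sensor noise (about 1 N) and the gripper was touching nothing.

No check failed or disagreed.

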